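# Set the test probes on a soldered board

## Robot

A 6-joint arm with a two-finger parallel gripper is mounted at the origin on the work surface. World frame = base frame: x ahead of the robot, y to its left, z up, the work surface at z = 0. Lengths are in mm, angles in rad, forces in N, time in s.
With the tool pointing down it reaches from about 325 to 875 mm from the base axis. Payload 4.4 kg.
Tool frame: the origin (TCP) lies on the centre line of the jaws, within the pads' length; the fingertips stand ahead of it and the grasp point (between the pads) lies 6 mm ahead of it (ctrl.tcp_to_tips is the z of the fingertips in the tool frame, in mm); z points along the fingers, y is the line along which they close (so a half turn about z gives the same grasp; the last joint's range is limited). The gripper opens to 85 mm and grips with 20 to 120 N. Pads are 22 mm wide; open, the fingers measure 114 mm over their backs; the gripper's body (76 mm by 85 mm) begins 54 mm behind the grasp point. The pads swing forward as they close: fully open they stand 13 mm farther back than shut.
Start: joints at [0.993, 0.207, 1.542, -0, 1.393, -0.15], TCP at [238.56, 523.179, 256.282] pointing down, gripper open.
Joint ranges: [-2.73, 2.73], [-0.86, 2.22], [0.23, 2.46], [-1.11, 4.25], [0.08, 2.63], [-2.82, 2.82]. Speed limits (rad/s): [2.79, 2.79, 3.14, 3.14, 3.14, 3.14].

## Interface

Orientations are given as a 3x3 rotation matrix whose columns are the frame's x, y, z axes.
In Python, from plant import ctrl, sensors, optics gives the robot as it stands. Calls block until the motion is done:
- ctrl.move_ptp(position, orientation): joint-space move of the TCP to a pose.
- ctrl.move_l(position, rot=None, vel=150, threshold=None): straight line of the TCP; rot=None keeps the orientation; vel is the mean speed in mm/s. With threshold (N) it stops when the force on the tool has changed by that much, and returns True; else False.
- ctrl.set_joints(angles): joint-space move.
- ctrl.gripper_to(opening, force=None): finger opening in mm; force is the grip in N (None keeps the last); returns when the fingers have stopped.
- ctrl.hold(seconds).
- ctrl.solve_ik(position, orientation): joint angles nearest the present ones, or None.
- sensors.read_state(): the state.
- optics.grab_frame(name): name is "scene" or "top" or "wrist"; returns (picture, depth): 400x640x3 uint8, red, green, blue; 400x640 float32, mm along the optical axis (not along the pixel's ray), 0 where there is no reading.
- optics.camera_params(name): a dict with "mtx" (3x3 intrinsics, pixels), "k1" (the pictures are not rectified: a ray, as slopes to the right and down, at radius r is drawn at 1 + k1 r^2 times it, then the intrinsics apply), "R" (3x3) and "t" (3): a world point X has camera coordinates R X + t; the wrist camera has in their place "T_tool_cam" (4x4, takes a point from camera to tool coordinates, whose origin is the TCP and whose axes are the flange's). Camera axes: x right, y down, z forward; pixel columns grow to the right and rows downward; lengths in mm; the calibration is good to about 2 mm. A picture is of the moment at which its call begins: read the wrist's pose just before it. camera_params takes no time and is no camera call.
A pose or a line that the arm cannot do raises ctrl.MotionError and nothing moves.
- ctrl.finish_job(): hands the job in; it is judged then, once.
The state is a dict: "t": time; "q": joint angles; "qvel": joint speeds; "tau": joint torques, N m; "eef_pos": TCP position; "eef_rot": TCP orientation; "force": force on the tool from outside, world axes, zero at the start; "wrist_torque": the same for the moment, N m; "grip_width": finger opening in mm; "grasp_force": force on a finger pad.
Only numpy, scipy, OpenCV 4.12 (cv2) and the standard library are available. Lean on these libraries where they do the work, as an engineer would, in place of code of your own. Each camera call takes 0.05 s, during which the arm holds its last target. There are 200 camera calls.

## Task

A freshly soldered board sits in the test jig: with the fingertips, lightly push its probes down one after another so that they stay down, first the one with the large round head, then the square one, then the small round one, each past half of its travel. Leave the probe with the bar-shaped head up, do not pull any probe up, and do not disturb the solder reel, pliers and jar. Finish with the hand clear of everything.

Things in the scene. Friction and masses are not known exactly. Their poses are not given: they have to be found in the camera images.
- jig: Grey test jig fixed to the table, 210 (x) x 190 (y) x 20 mm, with a green circuit board 170 x 150 mm on it whose top is 24 mm above the table. Origin: centre of the underside. Four push probes stand on the board at (+-45, +-40) mm in the jig's frame; which probe is at which place varies. Fixed parts, turned with the jig.
- large_guide: Fixed dark steel guide block, 26 x 26 x 30 mm, standing on the board and carrying the probe with the large round flat head, 36 mm across (ground probe). Origin: centre of the block's underside, 24 mm above the table; axes parallel to the jig's.
- square_guide: Fixed dark steel guide block, 26 x 26 x 30 mm, standing on the board and carrying the probe with the square flat head, 26 x 26 mm (supply probe). Origin: centre of the block's underside, 24 mm above the table; axes parallel to the jig's.
- small_guide: Fixed dark steel guide block, 26 x 26 x 30 mm, standing on the board and carrying the probe with the small round flat head, 16 mm across (signal probe). Origin: centre of the block's underside, 24 mm above the table; axes parallel to the jig's.
- bar_guide: Fixed dark steel guide block, 26 x 26 x 30 mm, standing on the board and carrying the probe with the oblong bar head, 12 x 44 mm, long side along the jig's y (programming probe; stays up). Origin: centre of the block's underside, 24 mm above the table; axes parallel to the jig's.
- large_top (a point): Centre of the top face of the probe with the large round flat head, 36 mm across (ground probe). White plastic head 8 mm thick on a steel stem; head top is 84 mm above the table at joint value 0 and sinks with the joint. Moves with the probe; z up.
- square_top (a point): Centre of the top face of the probe with the square flat head, 26 x 26 mm (supply probe). White plastic head 8 mm thick on a steel stem; head top is 84 mm above the table at joint value 0 and sinks with the joint. Moves with the probe; z up.
- small_top (a point): Centre of the top face of the probe with the small round flat head, 16 mm across (signal probe). White plastic head 8 mm thick on a steel stem; head top is 84 mm above the table at joint value 0 and sinks with the joint. Moves with the probe; z up.
- bar_top (a point): Centre of the top face of the probe with the oblong bar head, 12 x 44 mm, long side along the jig's y (programming probe; stays up). White plastic head 8 mm thick on a steel stem; head top is 84 mm above the table at joint value 0 and sinks with the joint. Moves with the probe; z up.
- large_probe (a joint): How far the probe with the large round flat head, 36 mm across (ground probe) is pushed down, m: starts between 0 and 0.002, end stop at 0.014, negative if pulled up. Slides straight down against about 3 N of friction, has no return spring and stays where it is left. From 0.007 (half-way) it counts as down.
- square_probe (a joint): How far the probe with the square flat head, 26 x 26 mm (supply probe) is pushed down, m: starts between 0 and 0.002, end stop at 0.014, negative if pulled up. Slides straight down against about 3 N of friction, has no return spring and stays where it is left. From 0.007 (half-way) it counts as down.
- small_probe (a joint): How far the probe with the small round flat head, 16 mm across (signal probe) is pushed down, m: starts between 0 and 0.002, end stop at 0.014, negative if pulled up. Slides straight down against about 3 N of friction, has no return spring and stays where it is left. From 0.007 (half-way) it counts as down.
- bar_probe (a joint): How far the probe with the oblong bar head, 12 x 44 mm, long side along the jig's y (programming probe; stays up) is pushed down, m: starts between 0 and 0.002, end stop at 0.014, negative if pulled up. Slides straight down against about 3 N of friction, has no return spring and stays where it is left.
- spool: Loose reel of solder, 58 mm diameter, 40 mm high, standing on the table beside the jig. Origin: centre of its underside.
- pliers: Loose small pliers lying flat beside the jig, about 155 x 60 x 14 mm, jaws to own +x, red handles to -x. Origin: at the pivot, on the underside.
- flux_jar: Loose lidded jar, 48 mm diameter, 50 mm high, standing on the table beyond the jig. Origin: centre of its underside.

How it is judged:
By the outcome, as a careful person would: the job done as asked, in the order asked, and still so for the second after the job is handed in, with the robot touching nothing.
It also fails if it takes over 42 s, if anything falls off the work surface, if the arm or the gripper's body presses on something with over 40 N, if the wrist force passes 120 N, or if a joint passes its speed limit or range.

## Working session

There is one attempt and no reset: what is moved stays moved. The work goes in short steps, each a Python script; the robot and the scene stay as the last script left them, time stands still between calls to the robot, and variables do not carry over. Pictures are saved under pics/ and viewed, at most 10 in all, crops included, and the job is handed in when it is done.

```bash
ls; mkdir -p pics; python3 - <<'E'
from plant import ctrl,sensors,optics
import cv2,numpy as np
for n in("top","scene"):
    p,d=optics.grab_frame(n); cv2.imwrite(f"pics/{n}.png",p[:,:,::-1]); np.save(f"pics/{n}_d.npy",d)
    print(n,optics.camera_params(n))
s=sensors.read_state();print(s["t"],s["eef_rot"],ctrl.tcp_to_tips,s["grip_width"])
E
```

```text
pics
top {'mtx': array([[361.7616084 ,   0.        , 315.12011586],
       [  0.        , 361.7616084 , 196.48524395],
       [  0.        ,   0.        ,   1.        ]]), 'k1': 0.021127893530985146, 'R': array([[-0.02612293, -0.99947643, -0.01909089],
       [-0.99477422,  0.02787612, -0.09822001],
       [ 0.09870077,  0.01642533, -0.99498159]]), 't': array([ 65.376423  , 612.1372039 , 779.28471159])}
scene {'mtx': array([[445.85073232,   0.        , 324.07669663],
       [  0.        , 445.85073232, 201.26981675],
       [  0.        ,   0.        ,   1.        ]]), 'k1': 0.01188024312897977, 'R': array([[ 0.89205309,  0.45179903, -0.01090501],
       [ 0.33763639, -0.68229634, -0.64843918],
       [-0.30040464,  0.57476025, -0.76118835]]), 't': array([-570.86197306, -139.91856487, 1141.9993244 ])}
0.1 [[-9.09874174e-01  4.14882878e-01 -1.08844948e-03]
 [ 4.14884213e-01  9.09872592e-01 -1.71910704e-03]
 [ 2.77122271e-04 -2.01575160e-03 -9.99997930e-01]] 25.0 85.25057006461967
```

View pics/top.png

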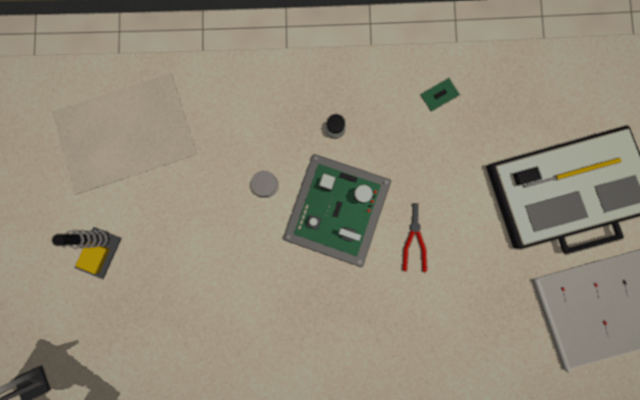

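The top view shows the large head at (364,193), the square at (327,182), the small round at (313,222) and the bar at (349,235). The jar is at (335,125), the reel at (264,184) and the pliers around (415,235).

```bash
cat > h.py <<'E'
from plant import ctrl,sensors,optics
import numpy as np, cv2
def ray(c,uv):
    return np.append(cv2.undistortPoints(np.array([[uv]],float),c["mtx"],np.array([c["k1"],0,0,0]))[0,0],1)
def plane(uv,z,c,R,t):   # X=R^T(x-t) on height z
    d=R.T@ray(c,uv); o=-R.T@t
    return o+d*(z-o[2])/d[2]
def wrist_Rt(c,s):
    T=np.eye(4);T[:3,:3]=s["eef_rot"];T[:3,3]=s["eef_pos"]
    M=np.linalg.inv(T@c["T_tool_cam"]); return M[:3,:3],M[:3,3]
def down(a): # tool y axis (closing line) at world angle a, z down
    y=np.array([np.cos(a),np.sin(a),0]);z=np.array([0,0,-1.]);return np.c_[np.cross(y,z),y,z]
E
python3 - <<'E'
from h import *
c=optics.camera_params("top")
d=np.load("pics/top_d.npy")
for n,uv,z in[("large",(364,193),83),("square",(327,182),83),("small",(313,222),83),("bar",(349,235),83),("jar",(335,124),50),("spool",(264,184),40),("pliers",(415,228),14)]:
    p=plane(uv,z,c,c["R"],c["t"]); print(n,p.round(1),d[uv[1],uv[0]])
print(optics.camera_params("wrist"))
P=lambda uv:plane(uv,83,c,c["R"],c["t"])
ctr=np.mean([P(u) for u in[(364,193),(327,182),(313,222),(349,235)]],0)
v=P((327,182))-P((313,222));a=np.arctan2(v[1],v[0]);print(ctr,a)
for da in(0,np.pi/2,-np.pi/2,np.pi):
    print(da,ctrl.solve_ik([ctr[0]-50,ctr[1],300],down(a+da)))
E
```

```text
large [613.  -54.4  83. ] 753.42535
square [638.4  22.2  83. ] 758.3414
small [555.3  53.7  83. ] 749.5657
bar [526.5 -20.   83. ] 748.28687
jar [772.6  -0.   50. ] 803.76355
spool [643.9 161.7  40. ] 802.44104
pliers [ 537.8 -173.8   14. ] 815.79004
{'mtx': array([[301.20552148,   0.        , 317.65859428],
       [  0.        , 301.20552148, 197.23625203],
       [  0.        ,   0.        ,   1.        ]]), 'k1': -0.05326246569866228, 'T_tool_cam': array([[ 7.66055271e-04, -9.57543518e-01, -2.88287746e-01,
         7.42936452e+01],
       [ 9.99999669e-01,  8.12313171e-04, -4.08279337e-05,
         1.51255174e-01],
       [ 2.73274456e-04, -2.88287619e-01,  9.57543823e-01,
        -1.18064132e+02],
       [ 0.00000000e+00,  0.00000000e+00,  0.00000000e+00,
         1.00000000e+00]])}
[5.83297719e+02 3.66163897e-01 8.30000000e+01] -0.3631021588835275
0 [-1.61661377e-01  8.58732766e-02  1.58803438e+00 -4.44089210e-16
  1.46768500e+00  2.01440782e-01]
1.5707963267948966 [-1.61661377e-01  8.58732766e-02  1.58803438e+00 -4.44089210e-16
  1.46768500e+00 -1.36935555e+00]
-1.5707963267948966 [-1.61661377e-01  8.58732766e-02  1.58803438e+00 -4.44089210e-16
  1.46768500e+00  1.77223711e+00]
3.141592653589793 None
```

```bash
python3 - <<'E'
from h import *
ctrl.gripper_to(0)
ctrl.move_ptp([575,-3,250],down(-0.363)); ctrl.hold(.2)
s=sensors.read_state(); p,d=optics.grab_frame("wrist")
cv2.imwrite("pics/w.png",p[:,:,::-1]); np.save("pics/w_d.npy",d)
np.savez("pics/s.npz",R=s["eef_rot"],p=s["eef_pos"])
print(s["t"],ctrl.tcp_to_tips,s["grip_width"],s["force"])
E
```

```text
3.3 25.0 -0.08916934455007118 [-0.487293   -0.24126974  1.00959597]
```

View pics/w.png

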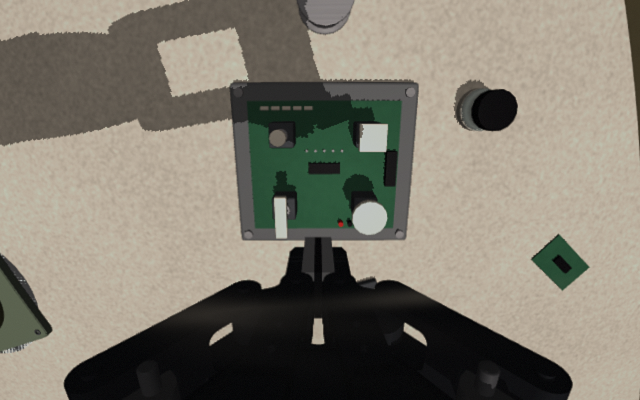

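The wrist view shows the small head at about (278,138), the square at (373,138), the large at (370,218) and the bar at (281,217).

```bash
python3 - <<'E'
from h import *
c=optics.camera_params("wrist");s=np.load("pics/s.npz");d=np.load("pics/w_d.npy")
R,t=wrist_Rt(c,{"eef_rot":s["R"],"eef_pos":s["p"]})
P={}
for n,uv in dict(small=(278,138),square=(373,138),large=(370,218),bar=(281,217)).items():
    x=R.T@(ray(c,uv)*np.median(d[uv[1]-2:uv[1]+3,uv[0]-2:uv[0]+3])-t); P[n]=plane(uv,83,c,R,t);print(n,P[n].round(1),x.round(1))
for a,b in(("small","square"),("square","large"),("large","bar"),("bar","small")):
    v=P[b]-P[a];print(a,b,np.linalg.norm(v).round(1),np.arctan2(v[1],v[0]).round(3))
E
```

```text
small [555.6  53.9  83. ] [555.7  53.9  83.7]
square [638.9  22.5  83. ] [638.9  22.5  82.7]
large [611.7 -52.6  83. ] [611.7 -52.1  84.3]
bar [527.9 -19.8  83. ] [528.2 -19.5  83.9]
small square 89.0 -0.36
square large 79.9 -1.918
large bar 90.0 2.769
bar small 78.7 1.211
```

```bash
python3 - <<'E'
from h import *
R=down(-0.363)
for n,(x,y) in dict(large=(612,-52.8),square=(638.9,22.5),small=(555.6,53.9)).items():
    ctrl.move_l([x,y,135],R,vel=150); ctrl.hold(.2)
    hit=ctrl.move_l([x,y,100],vel=25,threshold=2); s=sensors.read_state(); zc=s["eef_pos"][2]
    print(n,hit,zc.round(1),s["force"].round(1))
    if not 104<zc<113: print("unexpected contact");break
    hit=ctrl.move_l([x,y,98],vel=20,threshold=15); s=sensors.read_state()
    print(hit,s["eef_pos"].round(1),s["force"].round(1),s["t"])
    ctrl.move_l([x,y,135],vel=60)
ctrl.move_l([575,-3,250],vel=150); ctrl.hold(.2)
s=sensors.read_state(); p,d=optics.grab_frame("wrist")
cv2.imwrite("pics/w2.png",p[:,:,::-1])
c=optics.camera_params("wrist");Rr,t=wrist_Rt(c,s)
for n,X in dict(small=(555.6,53.9,75),square=(638.9,22.5,75),large=(612,-52.8,75),bar=(527.9,-19.8,83)).items():
    q=Rr@np.array(X)+t; u=int(c["mtx"][0,0]*q[0]/q[2]+c["mtx"][0,2]); v=int(c["mtx"][1,1]*q[1]/q[2]+c["mtx"][1,2])
    z=np.median(d[v-2:v+3,u-2:u+3]); print(n,u,v,(Rr.T@(ray(c,(u,v))*z-t)).round(1))
print(s["t"],s["force"])
E
```

```text
large True 107.1 [0.1 0.1 0.7]
False [611.6 -52.7  97.3] [ 0.6 -0.3 -0.1] 6.1833
square True 105.6 [0.1 0.2 0.9]
False [638.5  22.5  97.3] [-0.2 -0.5  0. ] 9.4
small True 106.6 [0.6 0.3 0.4]
False [555.2  53.9  97.4] [ 1.1  0.5 -0.3] 12.7083
small 280 136 [555.2  54.3  72.6]
square 373 136 [639.1  22.6  72.5]
large 370 215 [611.5 -53.5  72.6]
bar 282 216 [528.2 -18.9  83.7]
14.6917 [ 0.58471018 -0.16101927  0.3590423 ]
```

View pics/w2.png

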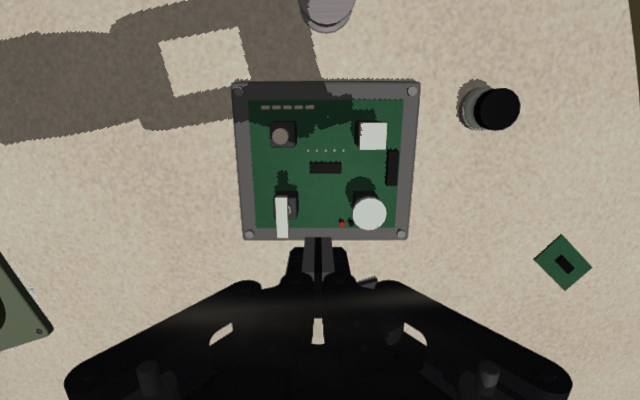

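The small (280,136), square (373,136) and large (370,213) heads sit lower. The bar (281,217) is unchanged, the jar and reel are where they were, and the hand is high and clear.

```bash
python3 -c "
from plant import ctrl
print(ctrl.finish_job())"
```

```text
the job is handed in; nothing more can be done
None
```

I pushed the large, square and small probes down in that order, each to about 11 mm of its 14 mm travel by the wrist camera's depth; the bar probe is still up, the hand is clear, and the job is handed in (reel and jar checked unmoved, pliers not re-checked).

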